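# Find the free lid of the colour chest and push it open

### The job

The wooden colour chest has four lids that look alike; three are blocked from inside and one is free. With the fingertips, press down on the far end of one lid after another until you find the one that rocks (its far end sinks and its near edge tips up), then push that lid by its raised near edge away from you, fully under the fixed rear board, so that the dye in its compartment can be reached, and let go. Only press and push, do not force a blocked lid, and leave the things around the chest where they stand.

Things in the scene. Friction and masses are not known exactly. Their poses are not given: they have to be found in the camera images.
- chest: low wooden colour chest, fixed to the table, 240 mm deep (x) by 320 mm wide (y) by 75 mm high; origin at the centre of its underside on the table, z up, x from its front (robot side) to its back. On top lie four equal lids side by side (centres at y = +117, +39, -39, -117 mm) and, behind them, one fixed rear board over the whole width, all flush at 75 mm
- rear_board (a point): middle of the front top edge of the fixed rear board (6 mm thick, 75 mm above the table), 15.5 mm behind the chest's centre; the lids end 1.5 mm before it. A lid that is flush butts against it; the lid that is rocked passes under it. Three lids (which ones varies) lie on a hidden block with a rubber buffer: pressed at the far end with 5 to 20 N they give only 1 to 3 mm and spring back
- front_wall (a point): middle of the front wall's outer top edge. The front wall is 8 mm thick and ends 65 mm above the table; the lids lie over it and end flush with the chest's front face. Walls 8 mm thick between the lids and at the chest's ends reach 75 mm; 70 mm clear between them
- tilt_1 (a joint): rocking of lid 1 (leftmost seen from the robot, y = +117 mm in the chest) about a cross pin hidden in it, 62 mm behind its near edge: 0 = flush, 0.13 rad = far end down to its stop, near edge 8 mm up. The free lid, pressed at its far end, gives at about 2 N, sinks some 7 mm under the finger to the stop, and friction keeps it tilted
- tilt_2 (a joint): the same for lid 2 (second from the left)
- tilt_3 (a joint): the same for lid 3 (third from the left)
- tilt_4 (a joint): the same for lid 4 (the rightmost)
- slide_1 (a joint): travel of lid 1 to the back, along the chest's x axis and sloping down by 0.10 rad (8 mm lower at the end): 0 = shut, 0.080 m = fully open at its stop; takes 1 to 3 N and stays where left. It cannot move more than 3 mm unless the lid is rocked to about 0.1 rad or more
- slide_2 (a joint): the same for lid 2
- slide_3 (a joint): the same for lid 3
- slide_4 (a joint): the same for lid 4
- lid_1_far (a point): point on the top face of lid 1, midway across, 17 mm before its far edge: the place to press. It moves with the lid. Each lid is a flat board 134 mm long (chest x) by 68 mm wide by 10 mm thick; seams are 1 to 1.5 mm
- lid_2_far (a point): the same point of lid 2
- lid_3_far (a point): the same point of lid 3
- lid_4_far (a point): the same point of lid 4
- lid_1_near (a point): middle of the near (front) edge face of lid 1, half way up its 10 mm thickness: 70 mm above the table when shut, 78 mm when rocked, 70 mm again when rocked and fully open. It moves with the lid. A fingertip held 69 mm above the table passes over the front wall and bears on this face all the way
- lid_2_near (a point): the same point of lid 2
- lid_3_near (a point): the same point of lid 3
- lid_4_near (a point): the same point of lid 4
- cutter: steel pastry cutter ring, 58 x 56 x 23 mm, loose, left of the chest; origin at the centre of its underside
- dye_cup: small white cup of dye paste, 62 mm across and 32 mm high, loose, left of the chest; origin at the centre of its underside
- dough_ball: ball of modelling dough, 51 x 54 x 38 mm, loose, right of the chest; origin at the centre of its underside
- dough_roll: roll of modelling dough, 57 x 105 x 29 mm, loose, right of the chest; origin at the centre of its underside

How it is judged:
On the way:
1. one lid has been rocked by pressing down on its far end (tilted by more than 0.1 rad, with the fingertips within 60 mm of the pressing place, seen from above, while it is still shut) (((value of joint tilt_1 above 0.1 rad and value of joint slide_1 below 0.03 m and horizontal distance between the grasp point and lid_1_far below 0.06 m) or (value of joint tilt_2 above 0.1 rad and value of joint slide_2 below 0.03 m and horizontal distance between the grasp point and lid_2_far below 0.06 m) or (value of joint tilt_3 above 0.1 rad and value of joint slide_3 below 0.03 m and horizontal distance between the grasp point and lid_3_far below 0.06 m) or (value of joint tilt_4 above 0.1 rad and value of joint slide_4 below 0.03 m and horizontal distance between the grasp point and lid_4_far below 0.06 m))), for 0.1 s.
At the end, for the whole second after the job is handed in: One lid has been pushed back by more than 70 of its 80 mm under the rear board and is at rest; the other three are shut and flush (pushed less than 6 mm, tilted less than 0.04 rad) (((value of joint slide_1 above 0.07 m and velocity of joint slide_1 below 0.005 m/s and value of joint each of slide_2, slide_3, slide_4 below 0.006 m and value of joint each of tilt_2, tilt_3, tilt_4 below 0.04 rad) or (value of joint slide_2 above 0.07 m and velocity of joint slide_2 below 0.005 m/s and value of joint each of slide_1, slide_3, slide_4 below 0.006 m and value of joint each of tilt_1, tilt_3, tilt_4 below 0.04 rad) or (value of joint slide_3 above 0.07 m and velocity of joint slide_3 below 0.005 m/s and value of joint each of slide_1, slide_2, slide_4 below 0.006 m and value of joint each of tilt_1, tilt_2, tilt_4 below 0.04 rad) or (value of joint slide_4 above 0.07 m and velocity of joint slide_4 below 0.005 m/s and value of joint each of slide_1, slide_2, slide_3 below 0.006 m and value of joint each of tilt_1, tilt_2, tilt_3 below 0.04 rad))); the robot touches nothing.
It fails at once if the cutter is shifted by more than 25 mm or lifted (distance of cutter from where it was at the start of the episode above 0.025 m).
It fails at once if the dye cup is shifted by more than 25 mm or lifted (distance of dye_cup from where it was at the start of the episode above 0.025 m).
It fails at once if the dough ball is shifted by more than 25 mm or lifted (distance of dough_ball from where it was at the start of the episode above 0.025 m).
It fails at once if the dough roll is shifted by more than 25 mm or lifted (distance of dough_roll from where it was at the start of the episode above 0.025 m).
It fails at once if the chest or a lid is forced (the robot bears on it with more than 60 N) (contact force between any of the arm, the fingers and chest above 60 N).
It also fails if it takes over 51 s, if anything falls off the work surface, if the arm or the gripper's body presses on something with over 40 N, if the wrist force passes 120 N, or if a joint passes its speed limit or range.

### The arm

A 6-joint arm with a two-finger parallel gripper is mounted at the origin on a cart in front of the work surface, level with it; the furniture and walls round the work are solid. World frame = base frame: x ahead of the robot, y to its left, z up, the work surface at z = 0. Lengths are in m, angles in rad, forces in N, time in s.
With the tool pointing down it reaches from about 0.325 to 0.85 m from the base axis. Payload 4.4 kg.
Tool frame: the origin (TCP) lies at the very end of the fingers, on their centre line; the grasp point (between the pads) lies behind it (arm.tcp_to_grasp is the z of the grasp point in the tool frame, in m); z points along the fingers, y is the line along which they close (so a half turn about z gives the same grasp; the last joint's range is limited). The gripper opens to 94 mm and grips with 3 to 60 N. Pads are 16 mm wide; open, the fingers measure 119 mm over their backs; the gripper's body (75 mm by 177 mm) begins 78 mm behind the grasp point.
Start: joints at [-1.421, 0.207, 1.542, -0, 1.393, -0.15], TCP at [0.17, -0.549, 0.205] pointing down, gripper open.
Joint ranges: [-2.73, 2.73], [-0.86, 2.22], [0.23, 2.46], [-1.11, 4.25], [0.08, 2.63], [-2.82, 2.82]. Speed limits (rad/s): [2.79, 2.79, 3.14, 3.14, 3.14, 3.14].

### API

Orientations are given as a 3x3 rotation matrix whose columns are the frame's x, y, z axes.
In Python, from station import state, viewer, ticket, arm gives the robot as it stands. The module is installed in compiled form; this text tells all that it offers.
- The arm moves only by the shell command python3 -m crank 'ROWS' [OPENING] [FORCE]. ROWS is JSON, a list of rows, each a list of 2 entries, a list of its own where there are three numbers: the shift along the tool's x, y, z in cm, then the turn, a rotation vector about the tool's x, y, z in rad. In form: [[[dx, dy, dz], [wx, wy, wz]], ...]. A call has 1 to 10 rows; each row is the pose to reach, as a shift and turn from the pose commanded when the call began, along the tool's axes at that moment; what a row does not reach only later rows make up. A row lasts 1/12 s, in which the tool goes at most 41.7 mm and 7.16 degrees, less where a joint would pass 70% of its speed; a pose out of reach is approached as far as the arm can. A call with a gripper value outside its range is refused whole. OPENING is the opening, from 0 (shut) to 1 (fully open), set as the call begins (- or left out, the last holds). The fingers move at their own pace and stop on an object; FORCE is the grip in N (left out, the last holds). Time passes only in rows, so rows that repeat a pose let the fingers close. It gives the time, the measured TCP pose, the force, the opening and the grip force at its end, in the units of the state.
- state(): the state, without advancing time (a new reading comes with each control period).
- viewer.get_image(name): name is "scene" or "top" or "wrist"; returns a dict with "frame" (480x640x3 uint8, red, green, blue), "intrinsics" (3x3 intrinsics, pixels), "rvec" (rotation vector, rad) and "tvec" (3), from world to camera coordinates, as OpenCV has them. Camera axes: x right, y down, z forward; pixel columns grow to the right and rows downward; lengths in m; the calibration is good to about 2 mm. A picture is of the moment at which its call begins. There is no depth.
- ticket.finish_job(): hands the job in; it is judged then, once.
The state is a dict: "t": time; "joint_pos": joint angles; "joint_vel": joint speeds; "effort": joint torques, N m; "tcp_pos": TCP position; "orientation": TCP orientation; "ft_force": force on the tool from outside, world axes, zero at the start; "moment": the same for the moment, N m; "grip_width": finger opening in m; "grip_force": force on a finger pad.
Only numpy, scipy, OpenCV 4.12 (cv2) and the standard library are available. Lean on these libraries where they do the work, as an engineer would, in place of code of your own. Each camera call takes 0.05 s, during which the arm holds its last target. There are 200 camera calls.

## Working session

There is one attempt and no reset: what is moved stays moved. The work goes in short steps, Python scripts to look and compute and a shell command to move; the robot and the scene stay as the last step left them, time stands still between calls to the robot, and variables do not carry over. Pictures are saved under pics/ and viewed, at most 10 in all, crops included, and the job is handed in when it is done.

```bash
mkdir -p pics
python3 - <<'E'
from station import state, viewer, arm
import cv2,numpy as np
s=state();print({k:np.round(v,3).tolist() for k,v in s.items()}, arm.tcp_to_grasp)
for n in ("top","scene"):
    d=viewer.get_image(n);cv2.imwrite(f"pics/{n}0.png",d["frame"][:,:,::-1])
    np.savez(f"{n}.npz",**{k:np.array(v) for k,v in d.items()})
    R=cv2.Rodrigues(np.array(d["rvec"],float))[0];print(n,d["intrinsics"],-R.T@np.array(d["tvec"]).ravel())
E
```

```text
{'t': 0.0, 'joint_pos': [-1.421, 0.207, 1.543, 0.0, 1.394, -0.151], 'joint_vel': [-0.002, -0.001, 0.0, 0.0, 0.0, -0.0], 'effort': [-0.001, -37.088, -28.141, 0.07, 0.036, -0.0], 'tcp_pos': [0.17, -0.548, 0.204], 'orientation': [[0.955, 0.296, -0.0], [0.296, -0.955, 0.002], [0.0, -0.002, -1.0]], 'ft_force': [-0.282, -0.314, -0.505], 'moment': [0.027, 0.002, 0.031], 'grip_force': 0.0, 'grip_width': 0.094} -0.0188
top [[479.04140113   0.         312.7954862 ]
 [  0.         479.04140113 230.76265073]
 [  0.           0.           1.        ]] [0.46815747 0.02245222 1.22886779]
scene [[454.5065866    0.         323.47216422]
 [  0.         454.5065866  242.72521939]
 [  0.           0.           1.        ]] [0.09456357 0.67948182 0.77664521]
```

View pics/top0.png

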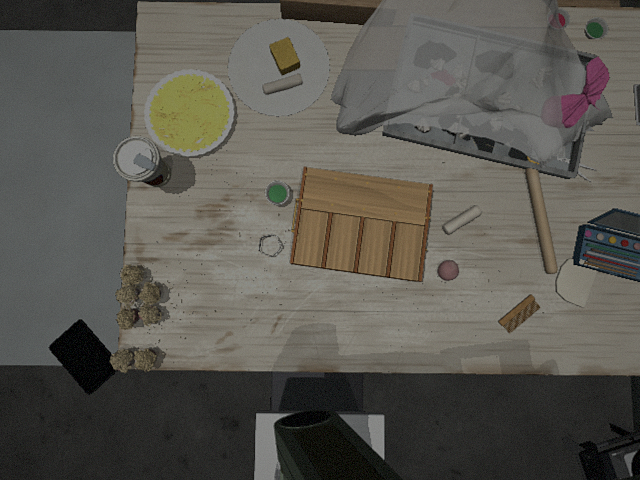

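View pics/scene0.png

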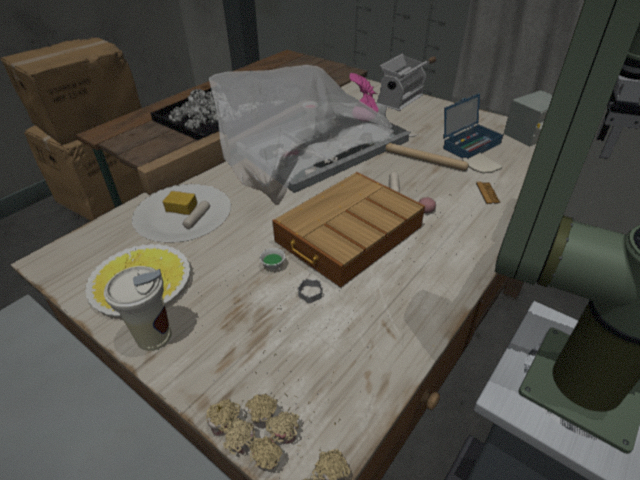

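The top view shows the chest with its top corners near (304,168), (433,184), (421,282) and (291,263). The cutter is at (271,245), the cup at (278,193), the ball at (448,270) and the roll at (462,220). I'll zoom in to refine these.

Run:
```python
import cv2
im=cv2.imread("pics/top0.png")[150:300,270:470];im=cv2.convertScaleAbs(im,alpha=1.5)
cv2.imwrite("pics/crop0.png",cv2.resize(im,None,fx=4,fy=4,interpolation=cv2.INTER_CUBIC))
```

```text
(no output)
```

View pics/crop0.png

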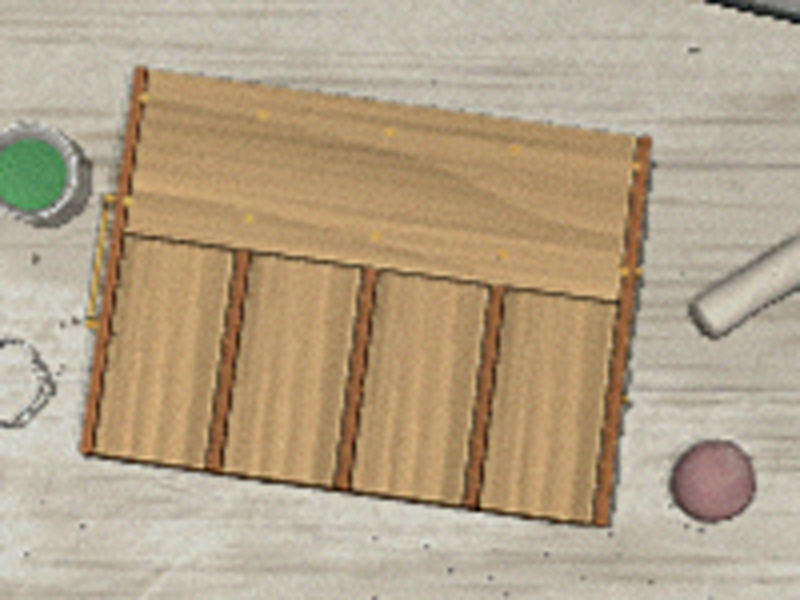

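The crop shows the top corners at (137,68), (651,138), (606,525) and (83,454), and the rear-board seam runs from (124,235) to (622,300).

```bash
cat > h.py <<'E'
import numpy as np,cv2
from scipy.optimize import least_squares
def ray(d,px,z):
    K=d["intrinsics"];R=cv2.Rodrigues(d["rvec"].astype(float))[0];c=-R.T@d["tvec"].ravel()
    v=R.T@np.linalg.inv(K)@np.array([px[0],px[1],1.]);return c+v*(z-c[2])/v[2]
T=dict(np.load("top.npz"))
C=np.array([[137,68],[651,138],[606,525],[83,454],[124,235],[622,300]])/4+[270,150]-0.375*0
M=np.array([[.12,.16],[.12,-.16],[-.12,-.16],[-.12,.16],[.0148,.152],[.0148,-.152]])
W=np.array([ray(T,c,.075)[:2] for c in C])
def place(p,m):
    c,s=np.cos(p[2]),np.sin(p[2]);return m@np.array([[c,s],[-s,c]])+p[:2]
r=least_squares(lambda p:(place(p,M)-W).ravel(),[.5,0,0]);pose=r.x
E
python3 - <<'E'
from h import *
from station import state
np.set_printoptions(precision=4,suppress=True)
print("pose",pose,"res",r.fun.reshape(-1,2)*1000)
s=state();P=s["tcp_pos"];R=np.array(s["orientation"])
print("tool yaw",np.arctan2(R[1,0],R[0,0]))
for i,y in enumerate([.117,.039,-.039,-.117]):
    f=place(pose,np.array([[-.003,y],[-.120,y]]));print(i+1,f,np.hypot(*f.T))
for n,px,z in [("cut",(271,245),.02),("cup",(278,193),.03),("ball",(448,270),.02),("roll",(462,220),.015)]:print(n,ray(T,px,z))
E
```

```text
pose [ 0.6166 -0.0967 -0.125 ] res [[ 0.9517  1.1135]
 [ 1.4929 -0.9872]
 [-0.5206 -2.0834]
 [ 0.2263  1.5368]
 [-0.4635 -0.3237]
 [-1.6868  0.7441]]
tool yaw 0.3008067300460322
1 [[0.6282 0.0197]
 [0.5121 0.0343]] [0.6285 0.5132]
2 [[ 0.6184 -0.0576]
 [ 0.5023 -0.0431]] [0.6211 0.5042]
3 [[ 0.6087 -0.135 ]
 [ 0.4926 -0.1205]] [0.6235 0.5071]
4 [[ 0.599  -0.2124]
 [ 0.4829 -0.1978]] [0.6355 0.5219]
cut [0.5658 0.1287 0.02  ]
cup [0.6976 0.1127 0.03  ]
ball [ 0.5074 -0.318   0.02  ]
roll [ 0.6354 -0.3578  0.015 ]
```

Chest pose residuals are at most 2 mm. Next I align the tool with the chest, close the fingers and go above lid 4.

```bash
R='[[50.9,-19.4,6],[0,0,0.426]]'; python3 -m crank '[[[50.9,-19.4,4],[0,0,0.426]],[[50.9,-19.4,4],[0,0,0.426]],[[50.9,-19.4,4],[0,0,0.426]],[[50.9,-19.4,4],[0,0,0.426]],[[50.9,-19.4,4],[0,0,0.426]],[[50.9,-19.4,4],[0,0,0.426]],[[50.9,-19.4,4],[0,0,0.426]],[[50.9,-19.4,4],[0,0,0.426]],[[50.9,-19.4,4],[0,0,0.426]],[[50.9,-19.4,4],[0,0,0.426]]]' 0 20
cat > go.py <<'E'
# go.py CX CY Z : shift (cm, tool axes) and turn from the present pose to a chest-frame point
import sys
from h import *
from station import state
cx,cy,z=map(float,sys.argv[1:4]);s=state();R=np.array(s["orientation"]);P=np.array(s["tcp_pos"])
t=np.r_[place(pose,np.array([[cx,cy]]))[0],z]
c,n=np.cos(pose[2]),np.sin(pose[2]);G=np.array([[c,n,0],[n,-c,0],[0,0,-1]])
print("shift",np.round(R.T@(t-P)*100,2),"turn",np.round(cv2.Rodrigues(R.T@G)[0].ravel(),3),"pos",np.round(P,4),"F",np.round(s["ft_force"],2),"t",s["t"])
E
python3 go.py -.003 -.117 .11
```

```text
t: 0.93
tcp_pos: [0.4931, -0.2952, 0.1748]
orientation: [[0.992, -0.125, -0.001], [-0.125, -0.992, 0.0], [-0.001, -0.0, -1.0]]
ft_force: [0.5, -0.7, 0.2]
grip_width: 0.0307
grip_force: 0.0
shift [ 9.48 -9.53  6.48] turn [-0.     0.001 -0.   ] pos [ 0.4931 -0.2952  0.1748] F [ 0.47 -0.72  0.17] t 0.9333
```

```bash
python3 -m crank '[[[9,-9,4],[0,0,0]],[[9,-9,4],[0,0,0]],[[9,-9,4],[0,0,0]],[[9,-9,4],[0,0,0]],[[9,-9,5],[0,0,0]],[[9,-9,5],[0,0,0]],[[9,-9,5],[0,0,0]]]'
python3 go.py -.003 -.117 .09
```

```text
t: 1.52
tcp_pos: [0.5909, -0.2198, 0.1244]
orientation: [[0.992, -0.126, -0.003], [-0.126, -0.992, 0.001], [-0.003, -0.0, -1.0]]
ft_force: [-0.9, -0.8, 0.6]
grip_width: 0.0005
grip_force: 0.0
shift [ 0.72 -0.83  3.44] turn [-0.     0.003 -0.001] pos [ 0.5909 -0.2198  0.1244] F [-0.89 -0.75  0.56] t 1.5167
```

```bash
python3 -m crank '[[[0.7,-0.8,2],[0,0,0]],[[0.7,-0.8,4],[0,0,0]],[[0.7,-0.8,4.2],[0,0,0]],[[0.7,-0.8,4.2],[0,0,0]],[[0.7,-0.8,4.2],[0,0,0]]]'
python3 go.py -.003 -.117 .073;  python3 -m crank '[[[0,0,0.3],[0,0,0]],[[0,0,0.5],[0,0,0]],[[0,0,0.7],[0,0,0]],[[0,0,0.7],[0,0,0]],[[0,0,0.7],[0,0,0]]]'; python3 go.py -.003 -.117 .073
```

```text
t: 1.93
tcp_pos: [0.6002, -0.2134, 0.0846]
orientation: [[0.992, -0.127, 0.001], [-0.127, -0.992, -0.001], [0.001, 0.001, -1.0]]
ft_force: [0.1, -0.6, 1.4]
grip_width: 0.0001
grip_force: 0.0
shift [-0.14 -0.08  1.16] turn [ 0.001 -0.001 -0.002] pos [ 0.6002 -0.2134  0.0846] F [ 0.13 -0.58  1.38] t 1.9333
t: 2.35
tcp_pos: [0.6006, -0.2119, 0.0766]
orientation: [[0.992, -0.125, 0.0], [-0.125, -0.992, -0.0], [0.0, 0.0, -1.0]]
ft_force: [0.5, 0.1, -0.4]
grip_width: 0.0007
grip_force: 0.0
shift [-0.15  0.07  0.36] turn [ 0. -0. -0.] pos [ 0.6006 -0.2119  0.0766] F [ 0.51  0.15 -0.37] t 2.35
```

```bash
python3 -m crank '[[[-0.1,0,0.2],[0,0,0]],[[-0.1,0,0.35],[0,0,0]],[[-0.1,0,0.35],[0,0,0]],[[-0.1,0,0.35],[0,0,0]]]'|egrep 'pos|ft';  python3 -m crank '[[[0,0,0.15],[0,0,0]],[[0,0,0.15],[0,0,0]],[[0,0,0.15],[0,0,0]]]'|egrep 'pos|ft'
```

```text
tcp_pos: [0.6004, -0.212, 0.0744]
ft_force: [-1.0, -0.6, 5.8]
tcp_pos: [0.6005, -0.2121, 0.0739]
ft_force: [-2.5, 1.8, 9.5]
```

Lid 4 gives about 1 mm at 9.5 N, so it's blocked. Next is lid 3.

```bash
python3 -m crank '[[[0,0,-2],[0,0,0]],[[0,-4,-2],[0,0,0]],[[0,-7.8,-2],[0,0,0]],[[0,-7.8,-0.8],[0,0,0]],[[0,-7.8,-0.8],[0,0,0]],[[0,-7.8,-0.8],[0,0,0]],[[0,-7.8,-0.8],[0,0,0]]]'|egrep 'pos|ft'; python3 go.py -.003 -.039 .075;  python3 -m crank '[[[0,0,0.3],[0,0,0]],[[0,0,0.5],[0,0,0]],[[0,0,0.7],[0,0,0]],[[0,0,0.7],[0,0,0]],[[0,0,0.7],[0,0,0]]]'|egrep 'pos|ft'; python3 -m crank '[[[0,0,0.15],[0,0,0]],[[0,0,0.25],[0,0,0]],[[0,0,0.25],[0,0,0]]]'|egrep 'pos|ft'
```

```text
tcp_pos: [0.6091, -0.1353, 0.0792]
ft_force: [-0.5, -0.1, 1.1]
shift [-0.04 -0.02  0.42] turn [ 0.     0.001 -0.001] pos [ 0.6091 -0.1353  0.0792] F [-0.47 -0.06  1.14] t 3.5167
tcp_pos: [0.6099, -0.1358, 0.0742]
ft_force: [-1.0, -0.4, 6.4]
tcp_pos: [0.6101, -0.1358, 0.0735]
ft_force: [-5.0, 1.2, 13.4]
```

Lid 3 is blocked too (13 N at 1.5 mm). Next is lid 2.

```bash
python3 -m crank '[[[0,0,-2],[0,0,0]],[[0,-4,-2],[0,0,0]],[[0,-7.8,-2],[0,0,0]],[[0,-7.8,-0.8],[0,0,0]],[[0,-7.8,-0.8],[0,0,0]],[[0,-7.8,-0.8],[0,0,0]],[[0,-7.8,-0.8],[0,0,0]]]'|egrep 'pos|ft'; python3 go.py -.003 .039 .075;  python3 -m crank '[[[0,0,0.3],[0,0,0]],[[0,0,0.5],[0,0,0]],[[0,0,0.7],[0,0,0]],[[0,0,0.7],[0,0,0]],[[0,0,0.7],[0,0,0]]]'|egrep 'pos|ft'; python3 -m crank '[[[0,0,0.15],[0,0,0]],[[0,0,0.25],[0,0,0]],[[0,0,0.25],[0,0,0]]]'|egrep 'pos|ft'
```

```text
tcp_pos: [0.6187, -0.0582, 0.0776]
ft_force: [-0.1, 0.7, -0.5]
shift [-0.04 -0.06  0.26] turn [ 0.     0.001 -0.001] pos [ 0.6187 -0.0582  0.0776] F [-0.1   0.72 -0.53] t 4.7667
tcp_pos: [0.6192, -0.0576, 0.0711]
ft_force: [1.3, -1.0, 1.4]
tcp_pos: [0.6192, -0.0573, 0.0687]
ft_force: [-0.4, -2.0, 3.6]
```

Lid 2 sinks 6 mm at under 4 N, so it's the free one. I'll press to the stop and then look.

```bash
python3 -m crank '[[[0,0,0.1],[0,0,0]],[[0,0,0.15],[0,0,0]],[[0,0,0.2],[0,0,0]],[[0,0,0.2],[0,0,0]]]'|egrep 'pos|ft'; python3 -m crank '[[[0,0,0.1],[0,0,0]],[[0,0,0.15],[0,0,0]],[[0,0,0.15],[0,0,0]]]'|egrep 'pos|ft'
```

```text
tcp_pos: [0.6203, -0.0575, 0.0681]
ft_force: [-0.1, -1.9, 7.1]
tcp_pos: [0.6213, -0.0577, 0.0676]
ft_force: [-0.1, 0.7, 9.9]
```

```bash
python3 -m crank '[[[0,0,-2.5],[0,0,0]],[[0,0,-5],[0,0,0]],[[-4,0,-5],[0,0,0]],[[-8,0,-5],[0,0,0]],[[-12,0,-5],[0,0,0]],[[-15.4,0,-5],[0,0,0]],[[-15.4,0,-3],[0,0,0]],[[-15.4,0,-3],[0,0,0]],[[-15.4,0,-3],[0,0,0]],[[-15.4,0,-3],[0,0,0]]]'|egrep 'pos|ft'; python3 go.py -.152 .039 .069
python3 - <<'E'
from station import viewer
import cv2
d=viewer.get_image("scene");cv2.imwrite("pics/s1.png",cv2.resize(d["frame"][150:300,250:450,::-1],None,fx=4,fy=4))
E
```

```text
tcp_pos: [0.4672, -0.0378, 0.0953]
ft_force: [0.8, 0.4, 0.1]
shift [0.35 0.09 2.63] turn [-0. -0. -0.] pos [ 0.4672 -0.0378  0.0953] F [0.79 0.39 0.11] t 6.85
```

View pics/s1.png

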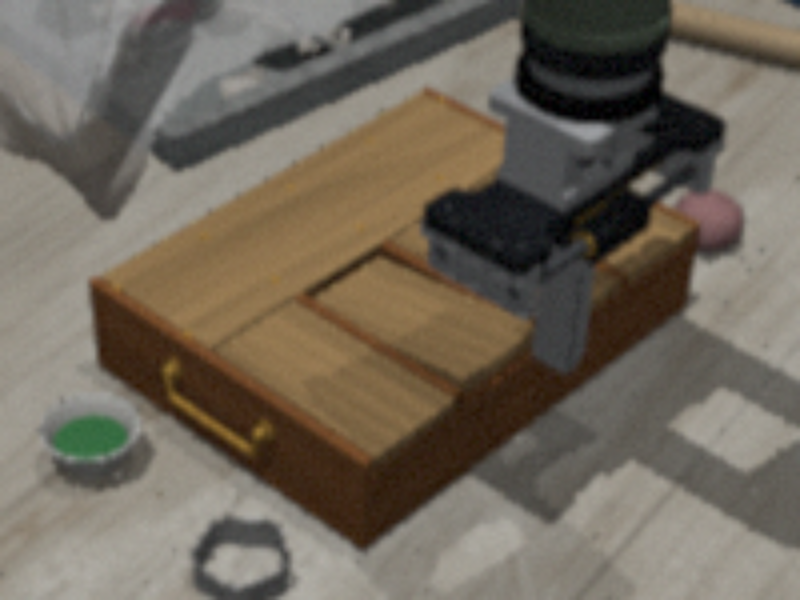

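Lid 2 is tilted: its near edge, around (490,360), is raised above lid 1, and its far end, around (350,280), is sunk. The fingers are in front of it, so I lower them.

```bash
python3 -m crank '[[[0,0,1],[0,0,0]],[[0,0,2],[0,0,0]],[[0,0,2.5],[0,0,0]],[[0,0,2.5],[0,0,0]],[[0,0,2.5],[0,0,0]],[[0,0,2.5],[0,0,0]]]'|egrep 'pos|ft'; python3 go.py -.048 .039 .069
```

```text
tcp_pos: [0.4663, -0.0378, 0.0698]
ft_force: [0.3, 0.1, -0.0]
shift [10.84  0.07  0.07] turn [-0.  0. -0.] pos [ 0.4663 -0.0378  0.0698] F [ 0.28  0.06 -0.03] t 7.4
```

```bash
python3 -m crank '[[[0.7,0,0],[0,0,0]],[[1.4,0,0],[0,0,0]],[[2.1,0,0],[0,0,0]],[[2.8,0.1,0],[0,0,0]],[[3.5,0.1,0],[0,0,0]],[[4.2,0.1,0],[0,0,0]],[[4.9,0.1,0],[0,0,0]],[[4.9,0.1,0],[0,0,0]]]'|egrep 'pos|ft'; python3 go.py -.048 .039 .069
```

```text
tcp_pos: [0.5163, -0.0453, 0.07]
ft_force: [-0.7, -0.5, 0.2]
shift [ 5.79 -0.05  0.11] turn [ 0.    -0.001 -0.   ] pos [ 0.5163 -0.0453  0.07  ] F [-0.71 -0.5   0.22] t 8.0667
```

```bash
python3 -m crank '[[[0.6,0,0.1],[0,0,0]],[[1.2,0,0.1],[0,0,0]],[[1.8,0,0.1],[0,0,0]],[[2.4,0,0.1],[0,0,0]],[[3,0,0.1],[0,0,0]],[[3.6,0,0.1],[0,0,0]],[[4.2,0,0.1],[0,0,0]],[[4.8,0,0.1],[0,0,0]],[[5.2,0,0.1],[0,0,0]],[[5.2,0,0.1],[0,0,0]]]'|egrep 'pos|ft'; python3 go.py -.048 .039 .069
python3 - <<'E'
from station import viewer
import cv2
d=viewer.get_image("scene");cv2.imwrite("pics/s2.png",cv2.resize(d["frame"][150:300,250:450,::-1],None,fx=4,fy=4))
E
```

```text
tcp_pos: [0.5678, -0.0517, 0.0693]
ft_force: [0.0, -0.6, 0.4]
shift [ 0.6  -0.04  0.03] turn [ 0.    -0.002 -0.   ] pos [ 0.5678 -0.0517  0.0693] F [ 0.04 -0.59  0.36] t 8.9
```

View pics/s2.png

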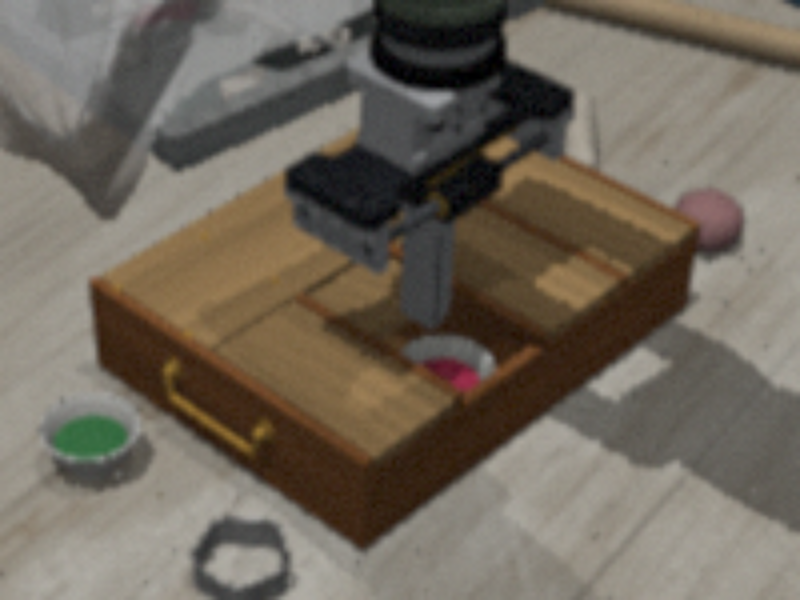

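The lid is sliding under the board and the red dye, around (450,370), is exposed. I push the last centimetre to the stop.

```bash
python3 -m crank '[[[0.2,0,0],[0,0,0]],[[0.4,0,0],[0,0,0]],[[0.5,0,0],[0,0,0]],[[0.5,0,0],[0,0,0]]]'|egrep 'pos|ft'; python3 -m crank '[[[0.1,0,0],[0,0,0]],[[0.2,0,0],[0,0,0]],[[0.2,0,0],[0,0,0]]]'|egrep 'pos|ft';python3 -m crank '[[[0.1,0,0],[0,0,0]],[[0.2,0,0],[0,0,0]],[[0.2,0,0],[0,0,0]]]'|egrep 'pos|ft'; python3 go.py -.048 .039 .069
```

```text
tcp_pos: [0.5713, -0.052, 0.0689]
ft_force: [-0.8, -0.1, 0.2]
tcp_pos: [0.5731, -0.0522, 0.0688]
ft_force: [-1.5, 0.0, 0.0]
tcp_pos: [0.5734, -0.0522, 0.0684]
ft_force: [-6.1, -0.5, 2.1]
shift [ 0.03 -0.02 -0.06] turn [-0.     0.004 -0.   ] pos [ 0.5734 -0.0522  0.0684] F [-6.13 -0.46  2.09] t 9.7833
```

The force rises to 6 N right at the predicted stop. Now I back off, lift clear and check from the top.

```bash
python3 -m crank '[[[-0.5,0,0],[0,0,0]],[[-1.5,0,0],[0,0,0]],[[-2,0,-2],[0,0,0]],[[-2,0,-5],[0,0,0]],[[-2,0,-8],[0,0,0]],[[-5,0,-11],[0,0,0]],[[-9,0,-12],[0,0,0]],[[-13,0,-12],[0,0,0]],[[-17,0,-12],[0,0,0]],[[-17,0,-12],[0,0,0]]]'|egrep 'pos|ft'
python3 -m crank '[[[-2,0,0],[0,0,0]],[[-2,0,0],[0,0,0]],[[-2,0,0],[0,0,0]],[[-2,0,0],[0,0,0]]]'|egrep 'pos|ft'
python3 - <<'E'
from station import viewer
import cv2
d=viewer.get_image("top");cv2.imwrite("pics/t2.png",cv2.resize(cv2.convertScaleAbs(d["frame"][150:300,270:470,::-1],alpha=1.5),None,fx=4,fy=4))
E
```

```text
tcp_pos: [0.399, -0.0291, 0.1867]
ft_force: [-1.1, -1.0, -1.3]
tcp_pos: [0.3884, -0.0292, 0.1897]
ft_force: [-0.2, -0.4, -0.2]
```

View pics/t2.png

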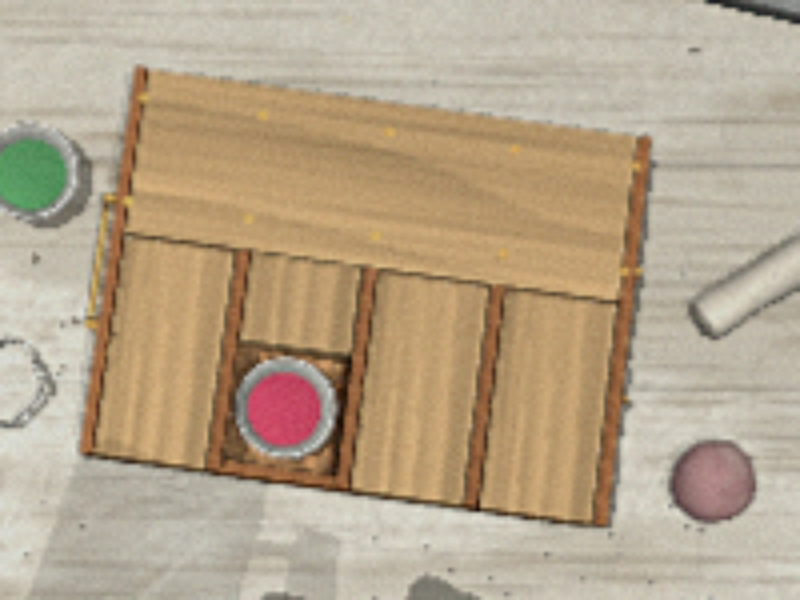

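Lid 2's near edge, around (298,348), is about 55 mm before the board, which matches roughly 80 mm of travel. The other lids are shut and the objects haven't moved.

```bash
python3 -c "
from station import ticket
print(ticket.finish_job())"
```

```text
the job is handed in; nothing more can be done
None
```

I found lid 2 to be the free one (lids 3 and 4 were blocked, lid 1 was not tested), pushed it to its stop under the rear board so the red dye is exposed, backed the arm off clear of everything, and handed the job in; no verdict was returned.

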